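# Hook the brass latch under the T-stud of the clamping base

## Task

Fit the brass latch onto the blue clamping base: tilt its oblong eye past the long head of the stud, then lay it down level, flat on the base, with the stud's stem inside the eye so that the head keeps it from lifting off, and let go. Leave the steel latch with the small round eye where it lies.

Things in the scene. Friction and masses are not known exactly. Their poses are not given: they have to be found in the camera images.
- brass_latch: Loose brass latch lying flat, 129 mm long, 0.15 kg: an oblong link of 8 mm round bar (eye 54 x 34 mm inside, round ends) and a flat tail (26 wide, 8 thick) with a black grip block. Origin: eye's centre, at the underside. x along the eye towards the grip, y across, z up. Plain end's bar: x = -35 (outside) to -27 mm (inside); eye's other end x = +27; tail ends at x = +94.
- brass_grip (a point): Centre of the brass latch's black grip block, square, 20 x 20 mm and 40 mm tall, upright on the tail: 75 mm from the eye's centre along the latch's x and 28 mm above its underside (block from 8 to 48 mm above the underside). Axes as the latch's.
- stud (a point): T-stud, on its axis at the flat top of the fixed blue base (170 mm along x, 80 wide, 18 high, stud in its middle). Steel stem 10 mm thick; head 60 mm along this x (30 to either side), 14 along y, 8 thick, its underside 24 mm and top 32 mm above the base's top. z up. Tilt the latch about 27 degrees, plain end under one end of the head, near the stem; the eye's other end then clears. Either way round.
- steel_latch: Steel latch of the same kind with an equal black grip block but a round eye of only 24 mm, which does not fit the stud. Loose, 0.15 kg, to be left alone. Origin: its eye's centre, at its underside; x towards its grip block, z up.
Not all that is in view belongs to the job. Of the things that look like the brass_latch, the largest one is meant.

How it is judged:
By the outcome, as a careful person would: the job done as asked, in the order asked, and still so for the second after the job is handed in, with the robot touching nothing.
It also fails if it takes over 48 s, if anything falls off the work surface, if the arm or the gripper's body presses on something with over 40 N, if the wrist force passes 120 N, or if a joint passes its speed limit or range.

## Robot

A 6-joint arm with a two-finger parallel gripper is mounted at the origin on a cart in front of the work surface, level with it; the furniture and walls round the work are solid. World frame = base frame: x ahead of the robot, y to its left, z up, the work surface at z = 0. Lengths are in m, angles in rad, forces in N, time in s.
With the tool pointing down it reaches from about 0.4 to 0.825 m from the base axis. Payload 7 kg.
Tool frame: the origin (TCP) lies at the very end of the fingers, on their centre line; the grasp point (between the pads) lies 19 mm behind it; z points along the fingers, y is the direction in which the jaws open and shut (so a half turn about z gives the same grasp; the last joint's range is limited). The gripper opens to 88 mm and grips with 3 to 60 N. Pads are 19 mm wide; open, the fingers measure 130 mm over their backs; the gripper's body (78 mm by 193 mm) begins 47 mm behind the grasp point.
Start: joints at [-0.84, 0.359, 0.012, 0, -1.224, -0.288], TCP at [0.289, -0.61, 0.227] pointing down, gripper open.
Joint ranges: [-3.07, 3.07], [-1.43, 2.12], [-1.02, 1.25], [-3.03, 1.67], [-3.05, -0], [-3.03, 3.03]. Speed limits (rad/s): [2.39, 2.39, 3.01, 3.14, 3.14, 3.14].

## Interface

Orientations are given as [roll, pitch, yaw] about the fixed x, y, z axes, in that order (R = Rz(yaw) Ry(pitch) Rx(roll)).
In Python, from station import arm gives the robot as it stands.
- The arm moves only by the shell command python3 -m inch 'ROWS' [FORCE]. ROWS is text: rows parted by semicolons, each of 7 numbers parted by spaces: the closure, from 0 (fully open) to 1 (shut), then the shift along the tool's x, y, z each as a share of 300 mm, from -1 to 1, then the turn, a rotation vector about the tool's x, y, z each as a share of 60 degrees, from -1 to 1. In form: grip tx ty tz rx ry rz; .... A call has 1 to 12 rows; each row is the pose to reach, as a shift and turn from the pose commanded when the call began, along the tool's axes at that moment; what a row does not reach only later rows make up. A row lasts 1/10 s, in which the tool goes at most 50 mm and 8.59 degrees, less where a joint would pass 70% of its speed; a pose out of reach is approached as far as the arm can. A call with a number of a shift or a turn outside -1 to 1 is refused whole. A call with a gripper value outside its range is refused whole. The fingers move at their own pace and stop on an object; FORCE is the grip in N (left out, the last holds). Time passes only in rows, so rows that repeat a pose let the fingers close. It gives the time, the measured TCP pose, the force and the opening at its end, in the units of the state.
- arm.get_state(): the state, without advancing time (a new reading comes with each control period).
- arm.grab_frame(name): name is "scene" or "top"; returns a dict with "img" (480x640x3 uint8, red, green, blue), "range_z" (480x640 float32, m along the optical axis (not along the pixel's ray), 0 where there is no reading), "fx", "fy", "cx", "cy" (pixels), "extrinsics" (4x4, takes a point from world to camera coordinates). Camera axes: x right, y up, looking along -z (the intrinsics and any distortion apply to the point x, -y, -z); pixel columns grow to the right and rows downward; lengths in m; the calibration is good to about 2 mm. A picture is of the moment at which its call begins.
- arm.job_done(): hands the job in, once; it reports no verdict.
The state is a dict: "t": time; "q": joint angles; "qd": joint speeds; "joint_efforts": joint torques, N m; "eef_pos": TCP position; "ee_rot": TCP orientation; "force": force on the tool from outside, world axes, zero at the start; "moment": the same for the moment, N m; "width": finger opening in m.
Only numpy, scipy, OpenCV 4.12 (cv2) and the standard library are available. Lean on these libraries where they do the work, as an engineer would, in place of code of your own. Each camera call takes 0.05 s, during which the arm holds its last target.

## Working session

There is one attempt and no reset: what is moved stays moved. The work goes in short steps, Python scripts to look and compute and a shell command to move; the robot and the scene stay as the last step left them, time stands still between calls to the robot, and variables do not carry over. Pictures are saved under pics/ and viewed, and the job is handed in when it is done.

```bash
ls; mkdir -p pics; cat > h.py <<'E'
import numpy as np,cv2
from station import arm
def grab(n,f):
    d=arm.grab_frame(n); np.savez('/tmp/%s.npz'%f,**{k:np.asarray(v) for k,v in d.items()})
    cv2.imwrite('pics/%s.png'%f,d['img'][:,:,::-1]); return d
def load(f): 
    z=np.load('/tmp/%s.npz'%f); return {k:z[k] for k in z.files}
def cloud(d):
    Z=d['range_z']; v,u=np.mgrid[0:480,0:640]
    x=(u-d['cx'])/d['fx']*Z; y=(v-d['cy'])/d['fy']*Z
    P=np.stack([x,-y,-Z],-1); E=d['extrinsics']; 
    W=(P-E[:3,3])@E[:3,:3]; W[Z<=0]=np.nan; return W
E
python3 - <<'E'
from h import *
for n in('scene','top'):
    d=grab(n,n+'0'); print(n,d.keys(),d['fx'],d['fy'],d['cx'],d['cy'],np.round(d['extrinsics'],3).tolist())
print(arm.get_state())
E
```

```text
pics
scene dict_keys(['img', 'range_z', 'fx', 'fy', 'cx', 'cy', 'extrinsics']) 585.6920180223474 585.6920180223474 322.1892143474726 226.09037285597572 [[-0.543, -0.839, -0.023, 0.261], [0.326, -0.236, 0.915, -0.185], [-0.774, 0.49, 0.402, -0.715], [0.0, 0.0, 0.0, 1.0]]
top dict_keys(['img', 'range_z', 'fx', 'fy', 'cx', 'cy', 'extrinsics']) 466.56920791677913 466.56920791677913 321.12519983031 241.67943747273776 [[-0.029, -1.0, -0.012, 0.031], [0.995, -0.03, 0.093, -0.482], [-0.094, -0.009, 0.996, -0.99], [0.0, 0.0, 0.0, 1.0]]
{'t': 0.1, 'q': array([-8.39923981e-01,  3.59285718e-01,  1.11467273e-02, -3.17694630e-04,
       -1.22407890e+00, -2.88092947e-01]), 'qd': array([ 0.00208599, -0.00120712,  0.00216752,  0.00091764,  0.00023156,
        0.000552  ]), 'joint_efforts': array([-3.03513603e-03, -5.84163415e+01,  2.93753350e+01,  7.01548934e+00,
        1.01879545e-02, -4.48532705e-05]), 'eef_pos': array([ 0.28899352, -0.60952444,  0.22573219]), 'ee_rot': array([ 3.14014481e+00, -1.17577844e-04, -2.69892134e+00]), 'force': array([ 0.14335243, -0.31395782,  0.17426326]), 'moment': array([ 0.01708687,  0.00112686, -0.00550145]), 'width': 0.08723034575655256}
```

View pics/scene0.png

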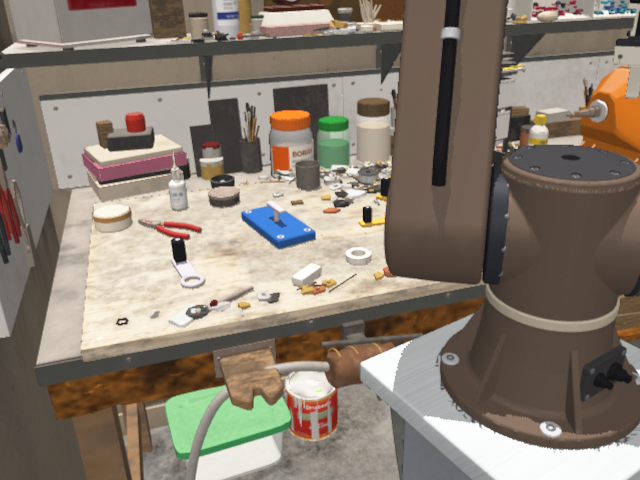

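View pics/top0.png

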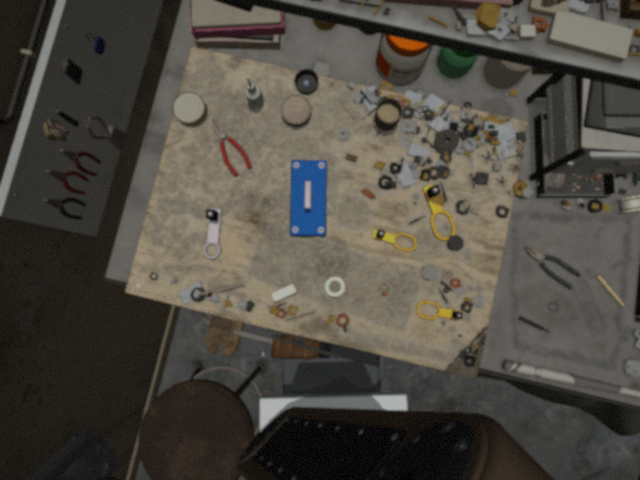

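Top view: blue base with stud at (308,197); steel latch at (212,232). Candidates for the brass latch: (440,212), (397,240) and (438,311). The one at (440,212) looks the largest. I'll crop and measure it to check.

```bash
python3 - <<'E'
from h import *
d=load('top0'); W=cloud(d)
c=d['img'][165:335,360:520,::-1]; cv2.imwrite('pics/crop0.png',cv2.resize(c,None,fx=3.5,fy=3.5,interpolation=cv2.INTER_CUBIC))
hsv=cv2.cvtColor(d['img'],cv2.COLOR_RGB2HSV)
m=((hsv[...,0]>18)&(hsv[...,0]<34)&(hsv[...,1]>150)&(hsv[...,2]>90)).astype(np.uint8)
n,l,s,ce=cv2.connectedComponentsWithStats(m)
for i in range(1,n):
    if s[i,4]>60:
        P=W[l==i]; P=P[np.isfinite(P[:,0])]
        r=cv2.minAreaRect(P[:,:2].astype(np.float32)*1000); print(ce[i].round(),s[i,4],np.nanmedian(P,0).round(4),[np.round(x,1) for x in r])
m=((hsv[...,0]>100)&(hsv[...,0]<125)&(hsv[...,1]>150)&(hsv[...,2]>60)).astype(np.uint8)
n,l,s,ce=cv2.connectedComponentsWithStats(m)
for i in range(1,n):
    if s[i,4]>300:
        P=W[l==i]; P=P[np.isfinite(P[:,0])]
        r=cv2.minAreaRect(P[:,:2].astype(np.float32)*1000); print('blue',ce[i].round(),s[i,4],np.nanmedian(P,0).round(4),[np.round(x,1) for x in r])
print(W[150:240:10,308].round(3), W[260,300:310:5])
E
```

```text
[487.  14.] 255 [ 0.7925 -0.2477  0.3539] [array([ 791.5, -248.9]), array([31.4, 32.6]), np.float64(69.6)]
[438. 214.] 336 [ 0.5438 -0.24    0.0069] [array([ 529.5, -246.8]), array([99.8, 46.8]), np.float64(16.5)]
[397. 240.] 181 [ 0.4871 -0.1436  0.005 ] [array([ 483. , -153.6]), array([75.7, 35.3]), np.float64(69.0)]
[437. 311.] 209 [ 0.3225 -0.2352  0.0053] [array([ 325.6, -225.2]), array([77.3, 35.9]), np.float64(78.9)]
blue [308. 198.] 2018 [0.5781 0.0419 0.0175] [array([581.2,  43.2]), array([ 74.4, 166.4]), np.float64(87.1)]
[[ 0.694  0.041 -0.002]
 [ 0.666  0.041  0.017]
 [ 0.643  0.041  0.018]
 [ 0.621  0.042  0.016]
 [ 0.591  0.041  0.05 ]
 [ 0.57   0.042  0.047]
 [ 0.554  0.044  0.017]
 [ 0.531  0.044  0.02 ]
 [ 0.509  0.045  0.017]] [[0.44502676 0.06481681 0.00085779]
 [0.44471233 0.05377337 0.00062859]]
```

View pics/crop0.png

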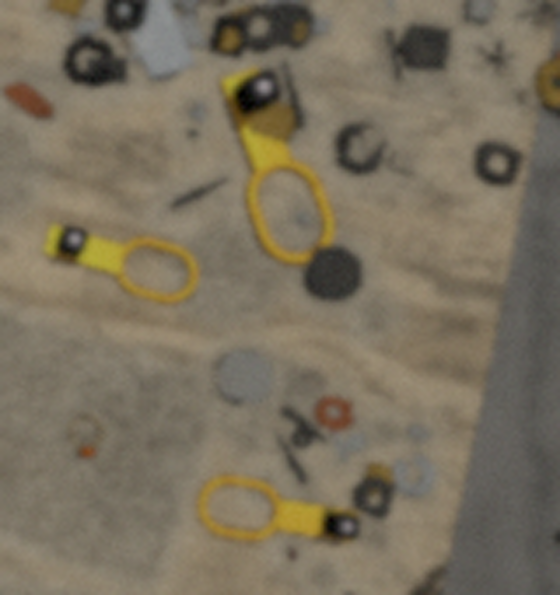

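Largest is confirmed: its eye is about 47 mm wide against 35 mm for the other two. Now I'll get precise poses of the brass latch, the stud and the surrounding clutter.

```bash
cat >> h.py <<'E'
def proj(d,P):
    E=d['extrinsics']; C=np.asarray(P)@E[:3,:3].T+E[:3,3]
    return np.stack([d['cx']+d['fx']*C[...,0]/-C[...,2], d['cy']-d['fy']*C[...,1]/-C[...,2]],-1)
def latch_pts():
    g=np.mgrid[-36:95:1.0,-22:22.5:1.0].reshape(2,-1).T
    ax=np.clip(g[:,0],-10,10); r=np.hypot(g[:,0]-ax,g[:,1])
    ring=(r<=25)&(r>=17)      # eye 54x34: half-straight 10, r 17..25
    tail=(g[:,0]>27)&(g[:,0]<65)&(abs(g[:,1])<13)
    return g,(ring|tail)
E
python3 - <<'E'
from h import *
from scipy.optimize import minimize
d=load('top0'); W=cloud(d)
img=d['img']; hsv=cv2.cvtColor(img,cv2.COLOR_RGB2HSV)
# heights around
sub=W[180:255:3,420:465:3,2]*1000
print(np.nan_to_num(sub,nan=-99).round().astype(int))
y=((hsv[...,0]>16)&(hsv[...,0]<36)).astype(float)*np.clip((hsv[...,1].astype(float)-110)/60,0,1)
y=cv2.GaussianBlur(y.astype(np.float32),(0,0),.7)
g,m=latch_pts()
def f(p,z=.005):
    x,yy,a=p; c,s=np.cos(a),np.sin(a)
    Pw=np.c_[x+(c*g[:,0]-s*g[:,1])/1000,yy+(s*g[:,0]+c*g[:,1])/1000,np.full(len(g),z)]
    uv=proj(d,Pw); v=cv2.remap(y,uv[:,0].astype(np.float32).reshape(-1,1),uv[:,1].astype(np.float32).reshape(-1,1),1)[:,0]
    return -(v*m).sum()/m.sum()+ (v*~m).sum()/(~m).sum()
best=None
for a in np.radians([5,10,16,22,28]):
  for dx in(-.03,-.015,0,.015):
    for dy in(-.01,.01):
      r=minimize(f,[.525+dx,-.247+dy,a],method='Nelder-Mead',options=dict(initial_simplex=np.array([[.525+dx,-.247+dy,a],[.535+dx,-.247+dy,a],[.525+dx,-.237+dy,a],[.525+dx,-.247+dy,a+.1]])))
      if best is None or r.fun<best.fun: best=r
print(best.fun,best.x.round(4),np.degrees(best.x[2]))
p=best.x; print('grip pred',p[:2]+.075*np.array([np.cos(p[2]),np.sin(p[2])]))
B=W[178:215,420:460].reshape(-1,3); B=B[(B[:,2]>.043)&(B[:,2]<.055)]; print('blocktop',len(B),B.mean(0).round(4),B.min(0).round(3),B.max(0).round(3))
print(cv2.minAreaRect(B[:,:2].astype(np.float32)*1000))
S=W[175:220,295:320].reshape(-1,3); S=S[(S[:,2]>.042)]; print('stud',len(S),S.mean(0).round(4),S.min(0).round(3),S.max(0).round(3),cv2.minAreaRect(S[:,:2].astype(np.float32)*1000))
ov=img[165:260,400:490,::-1].copy(); ov=cv2.resize(ov,None,fx=6,fy=6,interpolation=cv2.INTER_CUBIC)
c,s=np.cos(p[2]),np.sin(p[2])
for h,q in((.005,[(-35,0),(35,0),(0,25),(0,-25),(0,17),(0,-17),(94,13),(94,-13),(27,0),(-27,0)]),(.048,[(65,10),(85,10),(65,-10),(85,-10)])):
  for a,b in q:
    u=proj(d,np.array([p[0]+(c*a-s*b)/1000,p[1]+(s*a+c*b)/1000,h])); cv2.circle(ov,tuple(int(k) for k in ((u-[400,165]+.5)*6)),3,(0,0,255) if h<.01 else (255,0,255),-1)
cv2.imwrite('pics/fit0.png',ov)
E
```

```text
[[  0  10   7  10   0  -4  -1   3  -1   0   1  -1  -3  -1   1]
 [ -4   1  -1  -3   1   0   0  10  -4  -1  -5   0  -4  -2   1]
 [  1   1   3  10  46  49  47  -3  -1  -1  -1   4  -1  -4   0]
 [ -1   5   8  40  44  47  48   3  -1  -3  -1  -3  -2  -2  -1]
 [ -2  -3   7  31  49  46  45  -1  11  -3  -2  -3  -2  -3   1]
 [ -2  -2   6  19  40  34  10  10  13  -5   0  -1  -3  -2   2]
 [ -2  -1  -1   6   9  11   5   9   4   6  -3  -3   0   0   2]
 [ -1  -2  -3   8   7  10  10  11   3   0   0   2  -2   3   7]
 [  0  -1  -1   4   8   9   6   8  -4  -1   1   1  -6   5   0]
 [ -2  -1  -3  -1   9   8   6   3  -1   0   0  -2  -1   4   2]
 [  0  -3   2   0   8   8   9   7   4  -1   1   1  -3   4  -2]
 [  1  -1  -3  -1   2  10   5  -3   6   8  -6  -2   1   2   4]
 [  0   8   1  -3   8  -2  -3  -3  -1   3   9   1   3  -1   2]
 [ -1  -4  -2  -3   6  -1   0  -1   0  -2   3  -3   0  -1   0]
 [ -1   1  -2  -2   7   0  -2  -1   0  -3   2   7  -1  -2  -3]
 [ -2  -2  -1  -1   5   1  -4   0  -3   7   1  10   1   2   0]
 [  1  -5  -1  -2   0   6  -1  -2   0   4  -1   8  -1  -5   0]
 [ -3   0   1   1   0   6   1
[... 232 characters left out ...]
   1   0  -3   0   4  -2  -1   8  11   8  10  10   5]
 [  2   1   0   1  -5   0   3  -4  -4   5  10   7   8  12   7]
 [ -7   0  -3  -4  -1  -1   0   1   1  -4   7  13  11   8  -3]
 [ -5  -1   0   1   0  -3  -4  -1  -1   0   1   2  -1   2   2]]
-0.5894234059914131 [ 0.514  -0.2516  0.2992] 17.145573878552256
grip pred [ 0.58570002 -0.22949766]
blocktop 82 [ 0.5842 -0.2295  0.0469] [ 0.573 -0.241  0.043] [ 0.595 -0.219  0.052]
((584.9700317382812, -229.56080627441406), (19.65106201171875, 20.614133834838867), 17.982336044311523)
stud 187 [0.5824 0.0417 0.0488] [0.553 0.034 0.043] [0.612 0.049 0.055] ((582.224609375, 41.67058563232422), (13.04149055480957, 59.07704162597656), 88.47441864013672)
```

View pics/fit0.png

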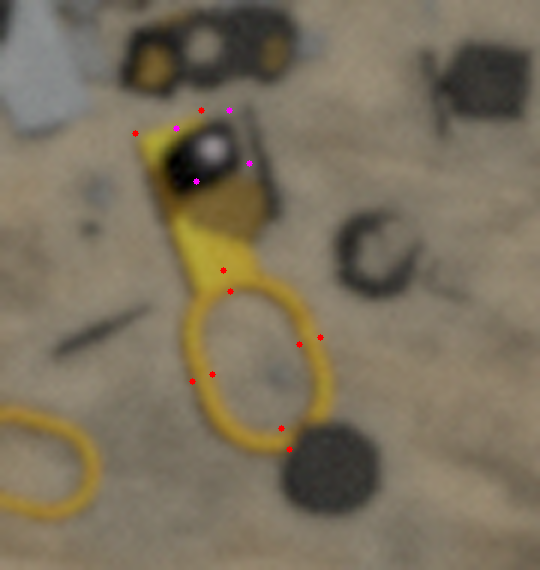

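```bash
python3 - <<'E'
from h import *
d=load('scene0'); W=cloud(d); img=d['img']
ov=cv2.resize(img[160:260,330:430,::-1],None,fx=6,fy=6,interpolation=cv2.INTER_CUBIC)
p=[.514,-.2516,.2992];c,s=np.cos(p[2]),np.sin(p[2])
for h,q in((.005,[(-35,0),(35,0),(0,25),(0,-25),(94,13),(94,-13)]),(.048,[(65,10),(85,10),(65,-10),(85,-10)])):
  for a,b in q:
    u=proj(d,np.array([p[0]+(c*a-s*b)/1000,p[1]+(s*a+c*b)/1000,h])); print(a,b,u.round(1)); cv2.circle(ov,tuple(int(k) for k in ((u-[330,160]+.5)*6)),3,(0,0,255) if h<.01 else (255,0,255),-1)
cv2.imwrite('pics/sc0.png',ov)
ov=cv2.resize(img[180:260,230:330,::-1],None,fx=6,fy=6,interpolation=cv2.INTER_CUBIC)
for a,b,h in [(x,y,.05) for x in(-.03,.03) for y in (-.007,.007)]+[(x,y,.018) for x in(-.085,.085) for y in (-.04,.04)]:
    t=np.radians(-1.5);c,s=np.cos(t),np.sin(t)
    u=proj(d,np.array([.582+c*a-s*b,.0417+s*a+c*b,h])); cv2.circle(ov,tuple(int(k) for k in ((u-[230,180]+.5)*6)),3,(0,0,255),-1)
cv2.imwrite('pics/sc1.png',ov)
B=W[195:230,355:380].reshape(-1,3);
B=W[170:200,370:395].reshape(-1,3); B=B[(B[:,2]>.02)&(B[:,2]<.06)]; print(len(B),B.mean(0),B.min(0),B.max(0))
S=W[180:260,230:330].reshape(-1,3);S=S[(S[:,2]>.044)&(S[:,2]<.056)];print('stud scene',len(S),S.mean(0),cv2.minAreaRect(S[:,:2].astype(np.float32)*1000))
S=W[180:260,230:330].reshape(-1,3);S=S[(S[:,2]>.012)&(S[:,2]<.024)];print('base scene',len(S),S.mean(0),cv2.minAreaRect(S[:,:2].astype(np.float32)*1000))
d=load('top0');W=cloud(d)
S=W[150:245,280:335].reshape(-1,3);S=S[(S[:,2]>.012)&(S[:,2]<.024)];print('base top',len(S),np.median(S,0),cv2.minAreaRect(S[:,:2].astype(np.float32)*1000))
E
```

```text
-35 0 [428.2 207.7]
35 0 [399.7 200.4]
0 25 [407.3 207.6]
0 -25 [420.  200.6]
94 13 [373.6 196.3]
94 -13 [380.4 193. ]
65 10 [385.8 179.9]
85 10 [378.1 178.1]
65 -10 [391.1 177.5]
85 -10 [383.4 175.7]
181 [ 0.61544009 -0.24537873  0.03199722] [ 0.56863281 -0.32584868  0.02009328] [ 0.70859624 -0.2186211   0.04857465]
stud scene 115 [0.57593092 0.04250448 0.04799231] ((579.0091552734375, 40.84697723388672), (15.290424346923828, 63.70768356323242), 86.44477081298828)
base scene 1729 [0.60183611 0.02959322 0.01699081] ((661.7083740234375, 13.44873046875), (219.87420654296875, 346.8206787109375), 51.368446350097656)
base top 2537 [0.57894597 0.0413241  0.01739845] ((582.4044189453125, 42.87992858886719), (79.37569427490234, 168.7339324951172), 88.28268432617188)
```

View pics/sc0.png

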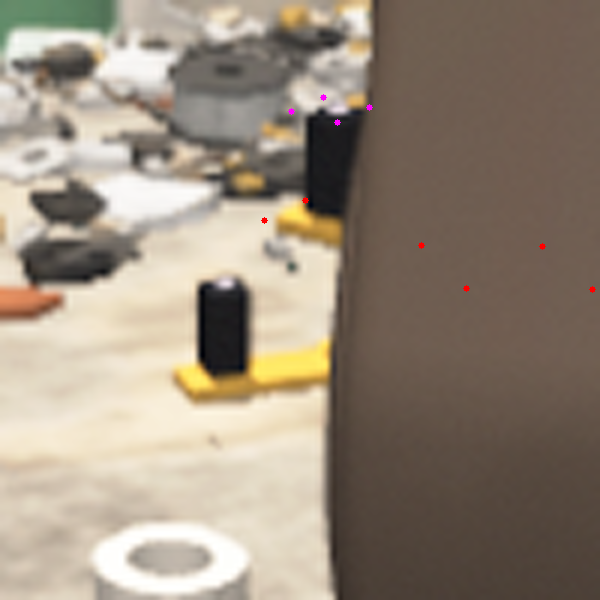

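View pics/sc1.png

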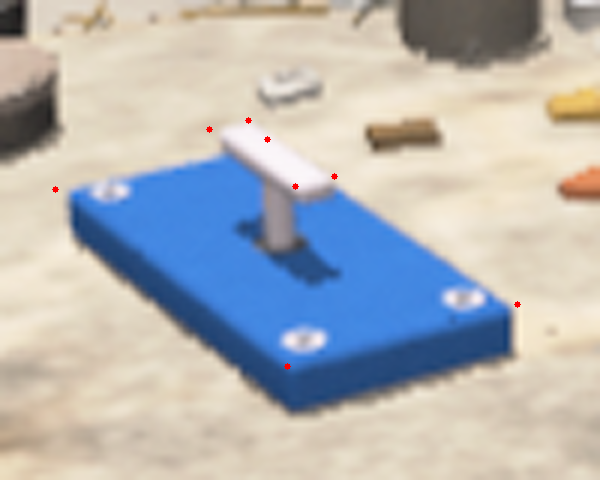

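```bash
cat >> h.py <<'E'
def ray(d,uv,z):
    E=d['extrinsics']; R=E[:3,:3]; o=-R.T@E[:3,3]
    v=R.T@np.array([(uv[0]-d['cx'])/d['fx'],-(uv[1]-d['cy'])/d['fy'],-1.]); return o+v*(z-o[2])/v[2]
E
python3 - <<'E'
from h import *
d=load('top0'); img=d['img']
for (r0,r1,c0,c1) in ((172,222,296,320),(178,205,420,450)):
  g=img[r0:r1:2,c0:c1:2].astype(int); print(g.sum(2)//3)
h=cv2.cvtColor(img,cv2.COLOR_RGB2HSV)
s=h[172:222,296:320,1]; m=(s<90)
v,u=np.nonzero(m); print('white head', u.mean()+296,v.mean()+172,u.min()+296,u.max()+296,v.min()+172,v.max()+172, ray(d,(u.mean()+296,v.mean()+172),.05))
b=((h[...,0]>100)&(h[...,0]<125)&(h[...,1]>120)&(h[...,2]>60)).astype(np.uint8); b[:140]=0;b[260:]=0;b[:,:270]=0;b[:,350:]=0
cn=max(cv2.findContours(b,0,1)[0],key=cv2.contourArea); hull=cv2.convexHull(cn); r=cv2.minAreaRect(hull); print(r); 
for c in cv2.boxPoints(r): print(c,ray(d,c,.018).round(4))
print('ctr',ray(d,r[0],.018))
# depth edges same area
W=cloud(d); m=(W[...,2]>.009); m[:140]=0;m[260:]=0;m[:,:270]=0;m[:,350:]=0
n,l,st,ce=cv2.connectedComponentsWithStats(m.astype(np.uint8)); i=1+np.argmax(st[1:,4]); v,u=np.nonzero(l==i); print('depth rect',cv2.minAreaRect(np.c_[u,v].astype(np.float32)))
d=load('scene0'); img=d['img'];h=cv2.cvtColor(img,cv2.COLOR_RGB2HSV)
b=((h[...,0]>100)&(h[...,0]<125)&(h[...,1]>120)&(h[...,2]>150)).astype(np.uint8)
cn=max(cv2.findContours(b,0,1)[0],key=cv2.contourArea); q=cv2.approxPolyDP(cv2.convexHull(cn),4,True)[:,0]
for c in q: print('scene corner',c,ray(d,c,.018).round(4))
W=cloud(d); m=(W[...,2]>.009)&(W[...,1]<.1)&(W[...,1]>-.02)&(W[...,0]>.45)&(W[...,0]<.7);n,l,st,ce=cv2.connectedComponentsWithStats(m.astype(np.uint8)); i=1+np.argmax(st[1:,4]);print('scene depth bbox',st[i],'colour bbox',cv2.boundingRect(cn))
E
```

```text
[[ 86  84  85  84  87  82  82  84  87  85  83  83]
 [ 83  86  84  83  83  83  82  84  84  78  85  83]
 [ 83  83  83  84  83  82  82  82  82  84  84  85]
 [ 78  76  82  82  85  82  85  84  80  86  85  84]
 [ 83  81  85  82  91 100 103  97  87  83  84  85]
 [ 83  84  85  81 102 148 152 125  87  83  85  82]
 [ 81  86  81  82 107 154 159 130  89  85  86  82]
 [ 84  86  87  86 106 156 162 130  85  82  83  85]
 [ 85  81  84  83 109 160 165 131  86  85  80  82]
 [ 85  87  84  86 113 160 165 134  88  82  83  85]
 [ 83  84  85  81 114 161 168 131  89  83  86  84]
 [ 83  86  83  84 116 162 167 129  86  84  84  82]
 [ 82  83  84  84 120 165 167 124  81  81  86  86]
 [ 77  80  87  87 119 167 169 123  77  85  85  83]
 [ 81  79  85  85 122 163 169 125  83  83  83  85]
 [ 86  82  84  85 122 168 170 128  86  86  84  79]
 [ 80  84  82  87 125 166 170 127  85  84  81  83]
 [ 82  86  83  87 119 160 160 125  86  79  85  85]
 [ 88  83  85  83  92  98  97  93  85  83  83  86]
 [ 84  85  80  84  72  53  50  67  82  83  86  86]
 [ 83  86  82  84  77  62  59  69  80  82  85  87]
 [ 84  84  87  86  81  81  77
[... 980 characters left out ...]
6  86 103 118]
 [125 126 125 118  95 122 129 121 112  98  90  84 107 119 122]]
white head 307.4567307692308 194.52884615384616 304 311 181 209 [0.58149192 0.04271399 0.05      ]
((308.0, 198.0), (74.0, 34.0), 90.0)
[291. 161.] [0.6644 0.0784 0.018 ]
[325. 161.] [0.6619 0.003  0.018 ]
[325. 235.] [0.4971 0.0079 0.018 ]
[291. 235.] [0.4993 0.0822 0.018 ]
ctr [0.58004751 0.04287772 0.018     ]
depth rect ((308.0, 197.5), (75.0, 36.0), 90.0)
scene corner [242 212] [0.6593 0.0765 0.018 ]
scene corner [268 206] [0.6571 0.0184 0.018 ]
scene corner [314 232] [0.4912 0.0107 0.018 ]
scene corner [277 241] [0.4968 0.0856 0.018 ]
scene depth bbox [ 242  201   74   44 1670] colour bbox (242, 206, 73, 36)
```

```bash
cat >> h.py <<'E'
from scipy.spatial.transform import Rotation as Ro
def go(pos,rpy_deg,cur=None):
    s=arm.get_state() if cur is None else None
    p0,r0=(s['eef_pos'],s['ee_rot']) if cur is None else cur
    R0=Ro.from_euler('xyz',r0).as_matrix(); R1=Ro.from_euler('xyz',rpy_deg,degrees=True).as_matrix()
    t=R0.T@(np.array(pos)-p0)/.3; rv=Ro.from_matrix(R0.T@R1).as_rotvec()/np.radians(60)
    n=max(np.linalg.norm(t)*300/50,np.degrees(np.linalg.norm(rv)*np.radians(60))/8.59)
    print('t',t.round(3),'r',rv.round(3),'min rows %.1f'%n)
E
python3 - <<'E'
from h import *
go([.436,-.42,.2],[180,0,-158.5]); go([.583,-.229,.16],[180,0,-162.7])
E
```

```text
t [-0.713  0.361  0.086] r [ 0.001 -0.     0.064] min rows 4.8
t [-1.429  0.726  0.22 ] r [ 0.001 -0.     0.134] min rows 9.7
```

```bash
python3 -m inch '0.5 -0.713 0.361 0.086 0 0 0.064;0.5 -0.713 0.361 0.086 0 0 0.064;0.5 -0.713 0.361 0.086 0 0 0.064;0.5 -0.713 0.361 0.086 0 0 0.064;0.5 -0.713 0.361 0.086 0 0 0.064;0.5 -0.713 0.361 0.086 0 0 0.064;0.5 -0.713 0.361 0.086 0 0 0.064;0.5 -0.713 0.361 0.086 0 0 0.064' 10
python3 - <<'E'
from h import *
go([.583,-.229,.16],[180,0,-162.7])
E
```

```text
t: 0.9
eef_pos: [0.4358, -0.4207, 0.2006]
ee_rot: [3.141, -0.0, -2.766]
force: [0.2, -0.6, 0.3]
width: 0.0439
t [-0.691  0.414  0.135] r [ 0.   -0.    0.07] min rows 4.9
```

```bash
python3 -m inch '0.5 -0.691 0.414 0.135 0 0 0.07;0.5 -0.691 0.414 0.135 0 0 0.07;0.5 -0.691 0.414 0.135 0 0 0.07;0.5 -0.691 0.414 0.135 0 0 0.07;0.5 -0.691 0.414 0.135 0 0 0.07;0.5 -0.691 0.414 0.135 0 0 0.07;0.5 -0.691 0.414 0.135 0 0 0.07'
python3 - <<'E'
from h import *
grab('scene','scene1');grab('top','top1')
s=arm.get_state();print(s['eef_pos'],s['ee_rot'],s['width'],s['q'])
for n in('scene1','top1'):
  print(proj(load(n),s['eef_pos']))
E
```

```text
t: 1.6
eef_pos: [0.5833, -0.229, 0.1597]
ee_rot: [3.141, -0.001, -2.839]
force: [0.3, -0.3, -0.2]
width: 0.044
[ 0.58267904 -0.230095    0.16030836] [-3.14158426e+00 -2.68203152e-04 -2.84063780e+00] 0.043981512255236395 [-6.48698711e-02  3.28178817e-01 -1.90852285e-01  1.19503028e-04
 -1.05201268e+00 -1.20503087e+00]
[386.80672835 126.7305265 ]
[449.10160164 178.14388188]
```

View pics/scene1.png

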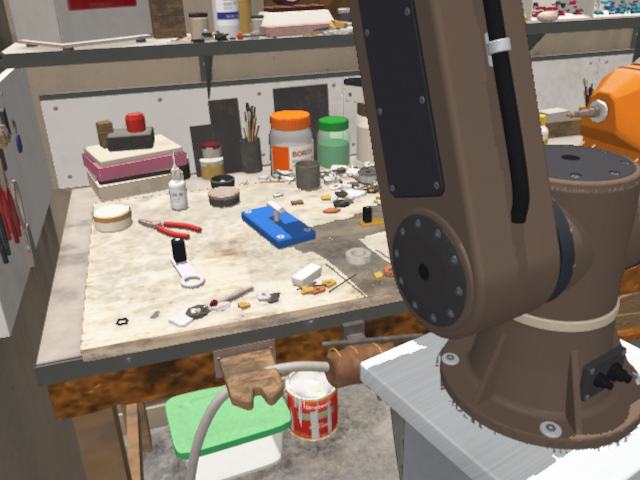

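View pics/top1.png

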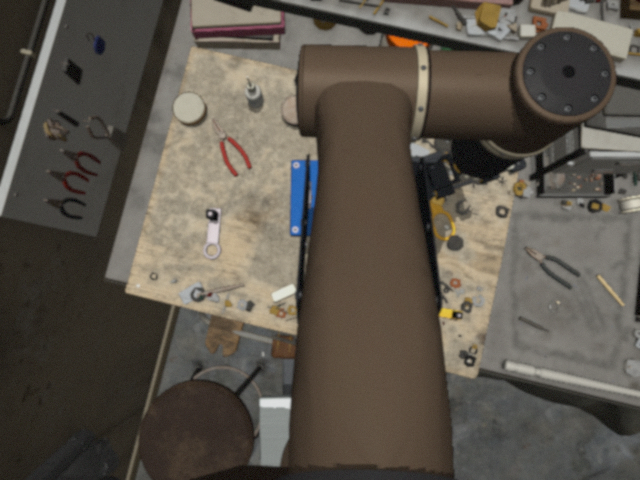

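```bash
python3 -m inch '0.5 0 0 0.15 0 0 0;0.5 0 0 0.3 0 0 0;0.5 0 0 0.4 0 0 0;0.5 0 0 0.44 0 0 0;0.5 0 0 0.46 0 0 0;0.5 0 0 0.475 0 0 0;0.5 0 0 0.485 0 0 0;0.5 0 0 0.485 0 0 0' 10
python3 -m inch '1 0 0 0 0 0 0;1 0 0 0 0 0 0;1 0 0 0 0 0 0;1 0 0 0 0 0 0;1 0 0 0 0 0 0;1 0 0 0 0 0 0' 40
```

```text
t: 2.5
eef_pos: [0.5839, -0.2289, 0.0157]
ee_rot: [-3.141, 0.001, -2.839]
force: [-0.7, -0.4, 0.6]
width: 0.0437
t: 3.1
eef_pos: [0.5838, -0.2288, 0.0152]
ee_rot: [-3.141, 0.001, -2.839]
force: [1.1, -0.3, 4.9]
width: 0.0198
```

```bash
python3 -m inch '1 0 0 -0.05 0 0 0;1 0 0 -0.15 0 0 0;1 0 0 -0.3 0 0 0;1 0 0 -0.45 0 0 0;1 0 0 -0.55 0 0 0;1 0 0 -0.55 0 0 0;1 0 0 -0.55 0 0 0' 40
cat >> h.py <<'E'
def tcp(bar,yaw,tilt,off=(.075,0,.0152)):
    """plain bar centre (world), latch yaw, tilt (grip up) deg -> TCP pos, rpy deg"""
    L=Ro.from_euler('z',yaw,degrees=True)*Ro.from_euler('y',-tilt,degrees=True)
    o=np.array(bar)-L.apply([-.031,0,.004]); p=o+L.apply(off)
    T=L.as_matrix()@np.diag([-1.,1,-1]); return p,Ro.from_matrix(T).as_euler('xyz',degrees=True),o
S=np.array([.580,.0425,.018]); SY=-1.8
def sb(x,z,tilt,y=0.,off=(.075,0,.0152)):
    b=S+Ro.from_euler('z',SY,degrees=True).apply([x,y,0])+[0,0,z]; return tcp(b,SY,tilt,off)
E
python3 - <<'E'
from h import *
for x,z,t in((-.12,.10,0),(-.04,.08,30),(-.04,.0125,30),(-.013,.0125,30),(-.013,.005,0),(-.031,.005,0)):
    p,r,o=sb(x,z,t); print(x,z,t,p.round(4),r.round(2))
p,r,o=sb(-.04,.10,0); go(p,r)
print(arm.get_state()['width'])
E
```

```text
t: 3.8
eef_pos: [0.583, -0.2285, 0.1798]
ee_rot: [3.141, 0.001, -2.839]
force: [-0.2, 0.6, -1.5]
width: 0.0199
-0.12 0.1 0 [0.566  0.0429 0.1292] [180.    0.  178.2]
-0.04 0.08 30 [0.6262 0.041  0.1607] [180.   30.  178.2]
-0.04 0.0125 30 [0.6262 0.041  0.0932] [180.   30.  178.2]
-0.013 0.0125 30 [0.6532 0.0402 0.0932] [180.   30.  178.2]
-0.013 0.005 0 [0.673  0.0396 0.0342] [180.    0.  178.2]
-0.031 0.005 0 [0.655  0.0401 0.0342] [180.    0.  178.2]
t [-0.467  0.793  0.169] r [0.001 0.001 0.319] min rows 5.6
0.019907025915187237
```

```bash
python3 -m inch '1 -0.117 0.198 0.04 0 0 0.08;1 -0.233 0.396 0.08 0 0 0.16;1 -0.35 0.595 0.125 0 0 0.24;1 -0.467 0.793 0.169 0 0 0.319;1 -0.467 0.793 0.169 0 0 0.319;1 -0.467 0.793 0.169 0 0 0.319;1 -0.467 0.793 0.169 0 0 0.319;1 -0.467 0.793 0.169 0 0 0.319;1 -0.467 0.793 0.169 0 0 0.319'
python3 - <<'E'
from h import *
a=grab('scene','scene2');b=grab('top','top2')
s=arm.get_state();print(s['eef_pos'],s['ee_rot'],s['width'],s['q'])
i=np.hstack([cv2.resize(a['img'][100:280,200:400],(400,360)),cv2.resize(b['img'][130:310,220:420],(400,360))]);cv2.imwrite('pics/c2.png',i[:,:,::-1])
p,r,o=sb(-.04,.08,30); go(p,r)
E
```

```text
t: 4.7
eef_pos: [0.6453, 0.0393, 0.1278]
ee_rot: [-3.141, -0.002, 3.11]
force: [1.1, -1.0, -1.2]
width: 0.0197
[0.64574196 0.03891844 0.12868775] [-3.14135542e+00 -7.70590288e-04  3.10869031e+00] 0.019642097858430754 [ 3.61159244e-01  3.87211216e-01 -1.80086093e-01 -9.10350690e-05
 -1.00430163e+00 -1.96480894e+00]
t [ 0.066  0.005 -0.107] r [-0.001 -0.501 -0.001] min rows 3.5
```

View pics/c2.png

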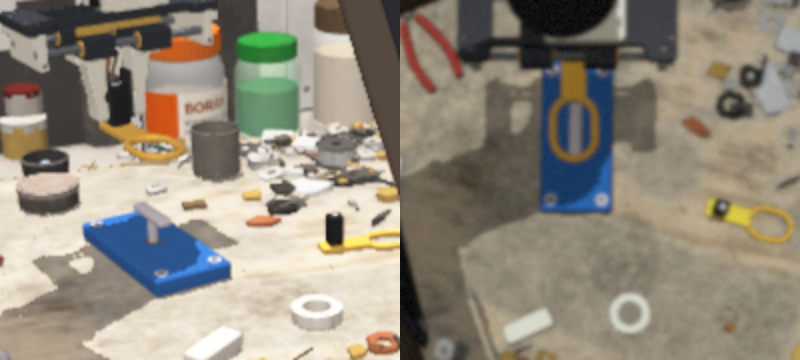

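The latch is held level above the stud and shows in both views. I'll measure the eye against the stud in the same camera, so calibration bias cancels.

```bash
cat > fit.py <<'E'
from h import *
from scipy.optimize import minimize
def ringpts(p,o,L,z=.004):
    g,m=latch_pts()
    k=(g[:,0]<48); g,m=g[k],m[k]
    P=np.c_[g/1000,np.full(len(g),z)]+np.array([p[0],p[1],0]); a=p[2]
    return Ro.from_euler('z',a).as_matrix(),g,m
def fit(name,o,yaw,tilt,view='top'):
    """returns dx,dy,dyaw of latch origin in world rel. to predicted pose"""
    d=load(name); hsv=cv2.cvtColor(d['img'],cv2.COLOR_RGB2HSV)
    y=((hsv[...,0]>10)&(hsv[...,0]<34)).astype(float)*np.clip((hsv[...,1].astype(float)-115)/50,0,1)
    y=cv2.GaussianBlur(y.astype(np.float32),(0,0),.7)
    g,m=latch_pts(); k=(g[:,0]<42); g=g[k];m=m[k]
    def uv(p):
        L=Ro.from_euler('z',yaw+p[2]*50,degrees=True)*Ro.from_euler('y',-tilt,degrees=True)
        return proj(d,L.apply(np.c_[g/1000,np.full(len(g),.004)])+o+[p[0],p[1],0])
    def f(p):
        q=uv(p).astype(np.float32); v=cv2.remap(y,q[:,:1].copy(),q[:,1:].copy(),1)[:,0]
        return -(v*m).sum()/m.sum()+(v*~m).sum()/(~m).sum()
    best=None
    for dx in(-.006,0,.006):
      for dy in(-.006,0,.006):
        x0=np.array([dx,dy,0]);r=minimize(f,x0,method='Nelder-Mead',options=dict(initial_simplex=x0+np.vstack([np.zeros(3),np.eye(3)*.005])))
        if best is None or r.fun<best.fun: best=r
    p=best.x; q=uv(p)[m]; im=d['img'][:,:,::-1].copy()
    c=uv(p).mean(0); x0,y0=[int(max(0,t-50)) for t in c]
    ov=cv2.resize(im[y0:y0+100,x0:x0+100],None,fx=4,fy=4,interpolation=cv2.INTER_CUBIC)
    for t in q[::5]: cv2.circle(ov,tuple(int(k) for k in (t-[x0,y0]+.5)*4),1,(255,0,255),-1)
    print(name,'score',round(best.fun,3),'dxy mm',(p[:2]*1000).round(1),'dyaw deg',round(p[2]*50,2)); return p,ov
E
python3 - <<'E'
from fit import *
s=arm.get_state(); p=s['eef_pos'];T=Ro.from_euler('xyz',s['ee_rot']).as_matrix();L=T@np.diag([-1.,1,-1])
o=p-L@[.075,0,.0152]; yaw=np.degrees(np.arctan2(L[1,0],L[0,0])); print(o.round(4),yaw)
_,a=fit('top2',o,yaw,0); _,b=fit('scene2',o,yaw,0)
cv2.imwrite('pics/fit2.png',np.hstack([a,b]))
E
```

```text
[0.5708 0.0414 0.1135] -1.8851654336572652
top2 score -0.619 dxy mm [0.3 0.7] dyaw deg 0.49
scene2 score -0.565 dxy mm [-2.7 -0.4] dyaw deg 3.04
```

View pics/fit2.png

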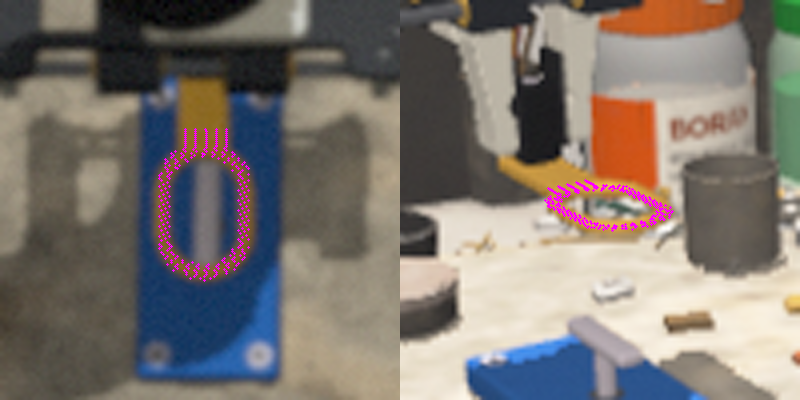

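```bash
sed -i 's/^S=np.array.*/S=np.array([.581,.0418,.018]); SY=-1.8/' h.py; python3 - <<'E'
from h import *
p,r,o=sb(-.042,.075,30); print(p,r);go(p,r)
E
```

```text
[0.62517688 0.04041169 0.15569948] [180.   30.  178.2]
t [ 0.069  0.003 -0.09 ] r [-0.001 -0.501 -0.001] min rows 3.5
```

```bash
python3 -m inch '1 0.014 0 -0.018 0 -0.1 0;1 0.028 0 -0.036 0 -0.2 0;1 0.042 0.001 -0.054 0 -0.3 0;1 0.055 0.002 -0.072 0 -0.4 0;1 0.069 0.003 -0.09 0 -0.5 0;1 0.069 0.003 -0.09 0 -0.5 0;1 0.069 0.003 -0.09 0 -0.5 0;1 0.069 0.003 -0.09 0 -0.5 0'
cat > look.py <<'E'
import sys
from fit import *
n=sys.argv[1]
a=grab('scene','scene'+n);b=grab('top','top'+n)
s=arm.get_state();T=Ro.from_euler('xyz',s['ee_rot']).as_matrix();L=T@np.diag([-1.,1,-1])
off=np.array([.075,0,.0152]); o=s['eef_pos']-L@off; bar=o+L@[-.031,0,.004]; yaw=np.degrees(np.arctan2(L[1,0],L[0,0])); tilt=np.degrees(np.arcsin(L[2,0]))
rel=Ro.from_euler('z',-SY,degrees=True).apply(bar-S)
end=Ro.from_euler('z',-SY,degrees=True).apply(o+L@[.031,0,.004]-S)
print('t',s['t'],'bar rel stud mm',(rel*1000).round(1),'end',(end*1000).round(1),'yaw',yaw.round(2),'tilt',tilt.round(2),'w',round(s['width'],4),'F',s['force'].round(1),'q',s['q'].round(2))
_,A=fit('top'+n,o,yaw,tilt)
B=cv2.resize(a['img'][130:260,220:350,::-1],(400,400),interpolation=cv2.INTER_CUBIC)
C=cv2.resize(b['img'][140:240,260:360,::-1],(400,400),interpolation=cv2.INTER_CUBIC)
cv2.imwrite('pics/c%s.png'%n,np.hstack([A if len(sys.argv)>2 else C,B]))
E
python3 look.py 3
```

```text
t: 5.6
eef_pos: [0.6236, 0.0396, 0.1635]
ee_rot: [-3.14, 0.508, 3.118]
force: [-0.2, -1.5, -1.5]
width: 0.0199
t 5.7 bar rel stud mm [-43.   -2.   84.8] end [ 11.1  -2.  115. ] yaw -1.77 tilt 29.13 w 0.0203 F [-0.2 -1.  -0.7] q [ 0.25  0.07 -0.95  1.21 -0.14 -3.03]
top3 score -0.001 dxy mm [-1.9 11. ] dyaw deg -0.09
```

View pics/c3.png

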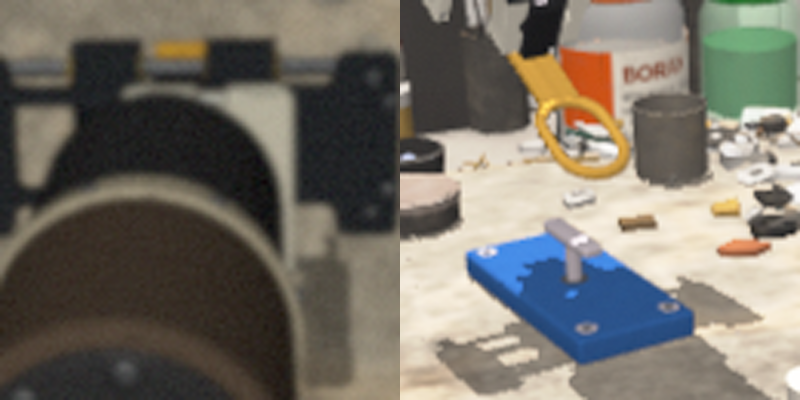

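The wrist runs into its limits here (j5 near 0, j6 at -3.03, j3 near its limit). I'll go the other way round, with the tail towards the robot so the hand leans outward. That means undoing the tilt and turning 180° while level and high.

```bash
cat >> h.py <<'E'
SY=178.2
E
python3 - <<'E'
from h import *
go([.60,.04,.17],[180,0,178.2])
E
```

```text
t [ 0.063  0.003 -0.058] r [0.001 0.486 0.001] min rows 3.4
```

```bash
python3 -m inch '1 0.02 0 -0.03 0 0.1 0;1 0.04 0 -0.06 0 0.2 0;1 0.05 0 -0.06 0 0.3 0;1 0.06 0 -0.06 0 0.4 0;1 0.063 0 -0.06 0 0.5 0;1 0.063 0 -0.06 0 0.5 0;1 0.063 0 -0.06 0 0.5 0;1 0.063 0 -0.06 0 0.5 0'
python3 - <<'E'
from h import *
print(arm.get_state()['q'].round(2)); go([.57,.04,.17],[180,0,178.2+55])
E
```

```text
t: 6.5
eef_pos: [0.6027, 0.0422, 0.1699]
ee_rot: [3.138, -0.017, 3.11]
force: [-0.9, -0.2, -1.2]
width: 0.0198
[ 0.39  0.3  -0.21 -0.01 -1.08 -1.98]
t [ 0.109 -0.011  0.002] r [ 0.011 -0.013 -0.917] min rows 6.4
```

Recovered: level, clear of limits. Now turning −55° steps about tool z.

```bash
python3 -m inch '1 0.05 0 0 0 0 -0.14;1 0.1 0 0 0 0 -0.28;1 0.11 0 0 0 0 -0.42;1 0.11 0 0 0 0 -0.56;1 0.11 0 0 0 0 -0.7;1 0.11 0 0 0 0 -0.84;1 0.11 0 0 0 0 -0.96;1 0.11 0 0 0 0 -1;1 0.11 0 0 0 0 -1;1 0.11 0 0 0 0 -1'
python3 -m inch '1 0 0 0 0 0 -0.14;1 0 0 0 0 0 -0.28;1 0 0 0 0 0 -0.42;1 0 0 0 0 0 -0.56;1 0 0 0 0 0 -0.7;1 0 0 0 0 0 -0.84;1 0 0 0 0 0 -0.96;1 0 0 0 0 0 -1;1 0 0 0 0 0 -1;1 0 0 0 0 0 -1'
python3 - <<'E'
from h import *
print(arm.get_state()['q'].round(2)); p,r,o=sb(-.042,.095,0); print(p,r);go(p,r)
E
```

```text
t: 7.5
eef_pos: [0.5675, 0.0423, 0.1713]
ee_rot: [3.128, -0.005, -2.126]
force: [-0.2, -0.1, -1.6]
width: 0.0198
t: 8.5
eef_pos: [0.5678, 0.0421, 0.1712]
ee_rot: [3.129, 0.009, -1.079]
force: [-0.1, 0.2, -1.4]
width: 0.0198
[ 0.41  0.24 -0.29 -0.01 -1.06  0.08]
[0.51703158 0.04381029 0.1242    ] [180.    0.   -1.8]
t [-0.084  0.145  0.159] r [ 0.006  0.014 -1.   ] min rows 7.0
```

```bash
python3 -m inch '1 -0.02 0.04 0.04 0 0 -0.14;1 -0.04 0.07 0.08 0 0 -0.28;1 -0.06 0.11 0.12 0 0 -0.42;1 -0.08 0.145 0.159 0 0 -0.56;1 -0.084 0.145 0.159 0 0 -0.7;1 -0.084 0.145 0.159 0.006 0.01 -0.84;1 -0.084 0.145 0.159 0.006 0.014 -0.96;1 -0.084 0.145 0.159 0.006 0.014 -1;1 -0.084 0.145 0.159 0.006 0.014 -1;1 -0.084 0.145 0.159 0.006 0.014 -1'
python3 look.py 4 f
```

```text
t: 9.5
eef_pos: [0.5171, 0.0437, 0.1243]
ee_rot: [3.141, -0.0, -0.032]
force: [1.1, -0.3, -1.5]
width: 0.0199
t 9.6 bar rel stud mm [-42.    0.1  95.1] end [20.   0.1 95.1] yaw 178.22 tilt -0.01 w 0.0196 F [ 0.3  0.2 -1.3] q [ 0.46  0.2  -0.47  0.   -0.9   1.08]
top4 score -0.04 dxy mm [-27.7  17.2] dyaw deg 0.14
```

View pics/c4.png

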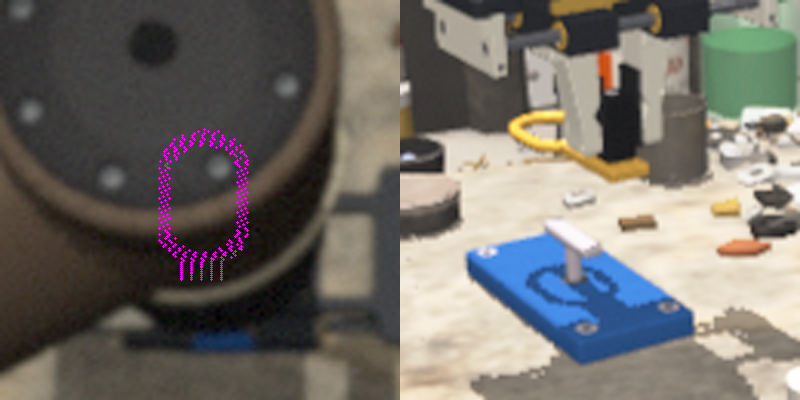

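```bash
python3 - <<'E'
from fit import *
s=arm.get_state();T=Ro.from_euler('xyz',s['ee_rot']).as_matrix();L=T@np.diag([-1.,1,-1])
o=s['eef_pos']-L@[.075,0,.0152]; d=load('scene4')
_,b=fit('scene4',o,178.2,0)
# overlay predicted stud head corners & latch outline
im=cv2.resize(d['img'][130:260,220:350,::-1],None,fx=6,fy=6,interpolation=cv2.INTER_CUBIC)
def dot(P,c): cv2.circle(im,tuple(int(k) for k in (proj(d,P)-[220,130]+.5)*6),3,c,-1)
R=Ro.from_euler('z',SY,degrees=True)
for z in(.024,.032):
  for x in(-.03,.03):
    for y in(-.007,.007): dot(S+R.apply([x,y,z]),(0,0,255))
for x in(-.085,.085):
    for y in(-.04,.04): dot(S+R.apply([x,y,0]),(0,255,255))
for a in np.linspace(0,2*np.pi,40):
    x=np.clip(np.cos(a)*10,-10,10)/1000*0+np.sign(np.cos(a))*.010+.021*np.cos(a); dot(o+L@[x,.021*np.sin(a),.004],(255,0,255))
for x in(.065,.085):
  for y in(-.01,.01):
    for z in(.008,.048): dot(o+L@[x,y,z],(0,255,0))
for y in(-.013,.013):
  for z in (0,.008): dot(o+L@[.094,y,z],(0,255,0))
cv2.imwrite('pics/ov4.png',cv2.resize(im,(600,600)))
E
```

```text
scene4 score -0.261 dxy mm [-0.3  2.1] dyaw deg -7.12
```

View pics/ov4.png

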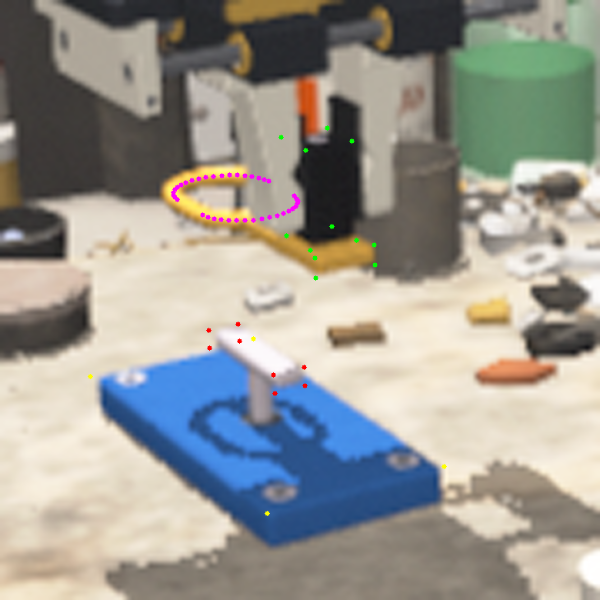

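```bash
python3 - <<'E'
from h import *
d=load('scene4'); s=arm.get_state();T=Ro.from_euler('xyz',s['ee_rot']).as_matrix();L=T@np.diag([-1.,1,-1])
o=s['eef_pos']-L@[.075,0,.0152]
R=Ro.from_euler('z',SY,degrees=True)
def mk(x0,y0,w,h,k,pl):
    im=cv2.resize(d['img'][y0:y0+h,x0:x0+w,::-1],None,fx=k,fy=k,interpolation=cv2.INTER_CUBIC)
    for P in pl:
        q=((proj(d,np.array(P))-[x0,y0]+.5)*k).astype(int); cv2.polylines(im,[q.reshape(-1,1,2)],True,(0,0,255),1)
    return im
box=lambda xs,ys,z:[S+R.apply([xs[i],ys[j],z]) for i,j in((0,0),(0,1),(1,1),(1,0))]
A=mk(238,195,80,60,9,[box((-.03,.03),(-.007,.007),.032),box((-.085,.085),(-.04,.04),0),box((-.085,.085),(-.04,.04),-.018)])
cv2.imwrite('pics/z4a.png',A)
lb=lambda xs,ys,z:[o+L@[xs[i],ys[j],z] for i,j in((0,0),(0,1),(1,1),(1,0))]
ring=[o+L@[np.sign(np.cos(a))*.010+.021*np.cos(a),.021*np.sin(a),.004] for a in np.linspace(0,2*np.pi,60)]
B=mk(250,145,60,50,12,[ring,lb((.065,.085),(-.01,.01),.048),lb((.03,.094),(-.013,.013),.008)])
cv2.imwrite('pics/z4b.png',B)
E
```

```text
(no output)
```

View pics/z4a.png

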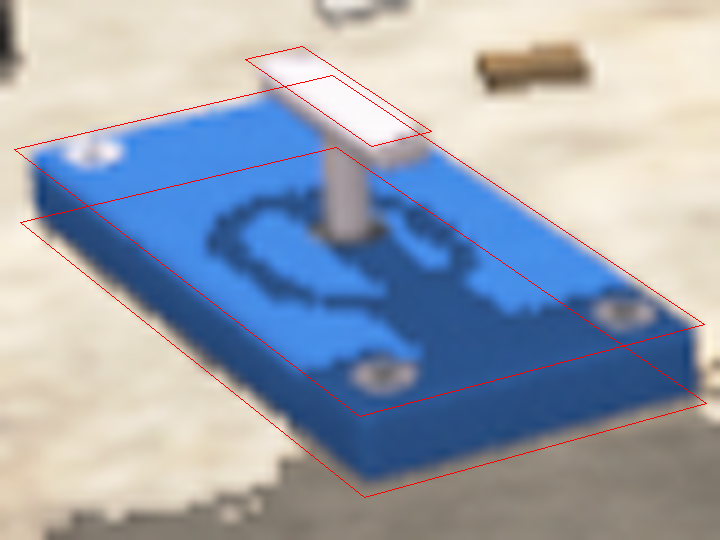

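View pics/z4b.png

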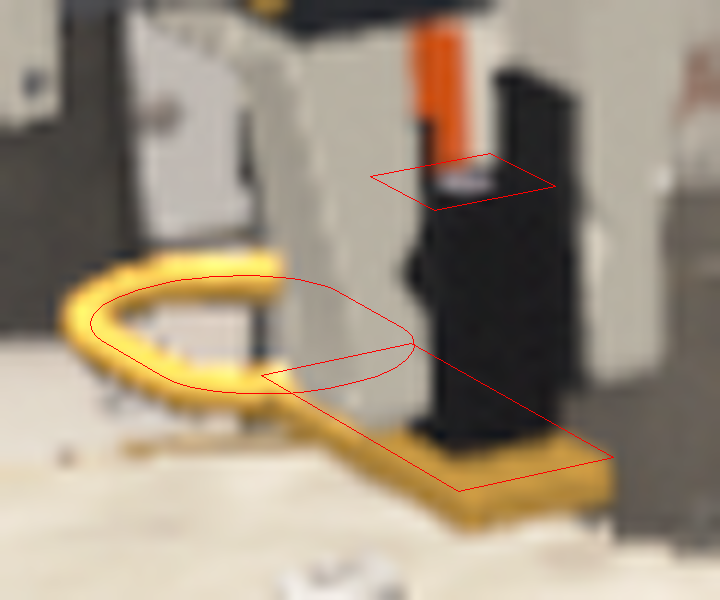

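```bash
sed -i 's/^S=np.array.*/S=np.array([.580,.0418,.018]); SY=-1.8/' h.py; python3 - <<'E'
from h import *
p,r,o=sb(-.041,.07,30); print(p,r);go(p,r)
E
```

```text
[0.53482361 0.04321973 0.15069948] [180.   30.   -1.8]
t [ 0.059 -0.    -0.088] r [ 0.  -0.5  0. ] min rows 3.5
```

```bash
python3 -m inch '1 0.014 0 -0.018 0 -0.1 0;1 0.028 0 -0.036 0 -0.2 0;1 0.042 0 -0.054 0 -0.3 0;1 0.055 0 -0.072 0 -0.4 0;1 0.059 0 -0.088 0 -0.5 0;1 0.059 0 -0.088 0 -0.5 0;1 0.059 0 -0.088 0 -0.5 0;1 0.059 0 -0.088 0 -0.5 0'
sed -i 's/^_,A=fit.*/A=None/; s/A if len(sys.argv)>2 else C/C/' look.py
python3 look.py 5; python3 - <<'E'
from h import *
p,r,o=sb(-.041,.0125,30); print(p,r);go(p,r)
E
```

```text
t: 10.4
eef_pos: [0.5345, 0.0432, 0.1508]
ee_rot: [3.141, 0.522, -0.03]
force: [0.1, 0.3, -1.7]
width: 0.0197
t 10.5 bar rel stud mm [-40.8  -0.3  71.1] end [ 1.30e+01 -1.00e-01  1.02e+02] yaw 178.33 tilt 29.86 w 0.0199 F [-0.4 -0.4 -1.4] q [ 0.32  0.52  0.05 -0.17 -1.59  1.26]
[0.53482361 0.04321973 0.09319948] [180.   30.   -1.8]
t [0.098 0.    0.168] r [ 0.001 -0.002  0.002] min rows 1.2
```

View pics/c5.png

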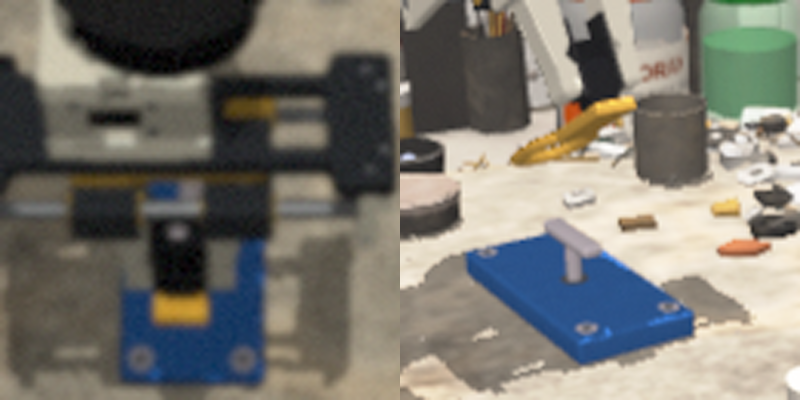

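```bash
python3 -m inch '1 0.02 0 0.04 0 0 0;1 0.045 0 0.08 0 0 0;1 0.068 0 0.117 0 0 0;1 0.068 0 0.117 0 0 0;1 0.068 0 0.117 0 0 0'
python3 look.py 6; python3 - <<'E'
from h import *
d=load('scene6');cv2.imwrite('pics/z6.png',cv2.resize(d['img'][165:255,235:325,::-1],(720,590),interpolation=cv2.INTER_CUBIC))
p,r,o=sb(-.041,.0125,30); go(p,r)
E
```

```text
t: 11.0
eef_pos: [0.5346, 0.043, 0.1094]
ee_rot: [3.14, 0.525, -0.03]
force: [0.6, 0.2, -0.2]
width: 0.0196
t 11.1 bar rel stud mm [-41.4  -0.1  29.6] end [12.3  0.  60.6] yaw 178.32 tilt 29.97 w 0.0199 F [-0.9 -0.4 -1.7] q [ 0.32  0.56  0.01 -0.17 -1.52  1.28]
t [ 0.027 -0.     0.05 ] r [ 0.002 -0.     0.002] min rows 0.3
```

View pics/z6.png

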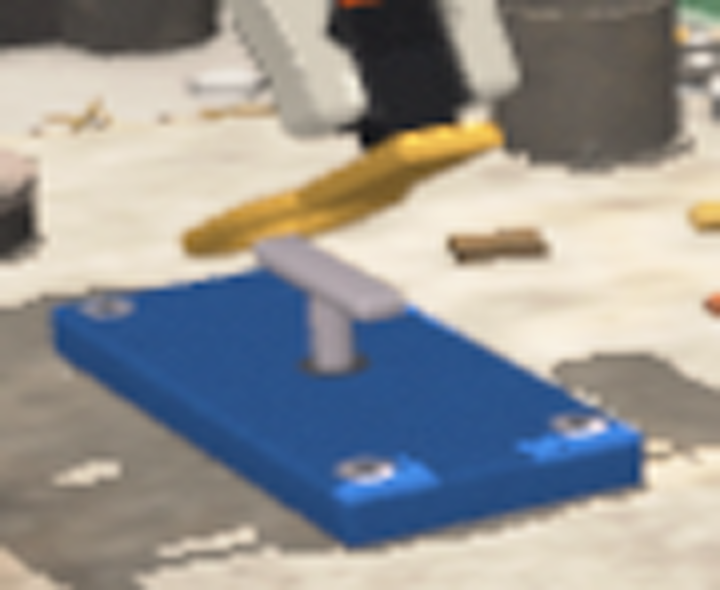

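```bash
python3 -m inch '1 0.014 0 0.025 0 0 0;1 0.027 0 0.05 0 0 0;1 0.027 0 0.05 0 0 0;1 0.027 0 0.05 0 0 0'
python3 look.py 7; python3 - <<'E'
from h import *
d=load('scene7');cv2.imwrite('pics/z7.png',cv2.resize(d['img'][165:255,235:325,::-1],(720,590),interpolation=cv2.INTER_CUBIC))
p,r,o=sb(-.013,.0125,30); go(p,r)
E
```

```text
t: 11.5
eef_pos: [0.5342, 0.0431, 0.0927]
ee_rot: [3.141, 0.524, -0.03]
force: [-0.4, 0.3, -0.8]
width: 0.0202
t 11.6 bar rel stud mm [-40.7  -0.1  12.5] end [13.   0.  43.5] yaw 178.32 tilt 29.98 w 0.0196 F [ 0.3  0.1 -0.8] q [ 0.32  0.58 -0.   -0.17 -1.49  1.28]
t [-0.08  -0.     0.046] r [ 0.001 -0.     0.002] min rows 0.6
```

View pics/z7.png

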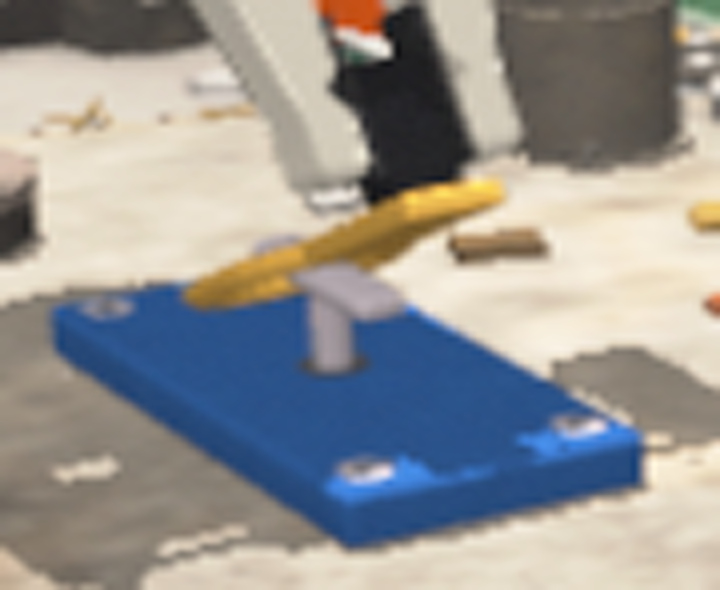

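Head's far end is through the eye, no contact. Sliding the plain end under the head.

```bash
python3 -m inch '1 -0.02 0 0.012 0 0 0;1 -0.04 0 0.023 0 0 0;1 -0.06 0 0.035 0 0 0;1 -0.074 0 0.043 0 0 0;1 -0.074 0 0.043 0 0 0;1 -0.074 0 0.043 0 0 0'
python3 look.py 8; python3 - <<'E'
from h import *
d=load('scene8');cv2.imwrite('pics/z8.png',cv2.resize(d['img'][165:255,235:325,::-1],(720,590),interpolation=cv2.INTER_CUBIC))
for z,t in((.011,20),(.009,10),(.0065,0)):
  p,r,o=sb(-.015,z,t); go(p,r)
E
```

```text
t: 12.2
eef_pos: [0.5088, 0.044, 0.0932]
ee_rot: [3.141, 0.523, -0.029]
force: [-0.1, -0.1, -0.9]
width: 0.0198
t 12.3 bar rel stud mm [-15.2  -0.1  12.3] end [38.5  0.  43.3] yaw 178.32 tilt 29.97 w 0.0201 F [-0.7 -0.2 -1.6] q [ 0.33  0.54 -0.06 -0.18 -1.46  1.28]
t [ 0.001 -0.     0.066] r [0.001 0.166 0.002] min rows 1.2
t [ 0.014 -0.     0.133] r [0.001 0.333 0.002] min rows 2.3
t [ 0.038 -0.001  0.199] r [0.001 0.5   0.002] min rows 3.5
```

View pics/z8.png

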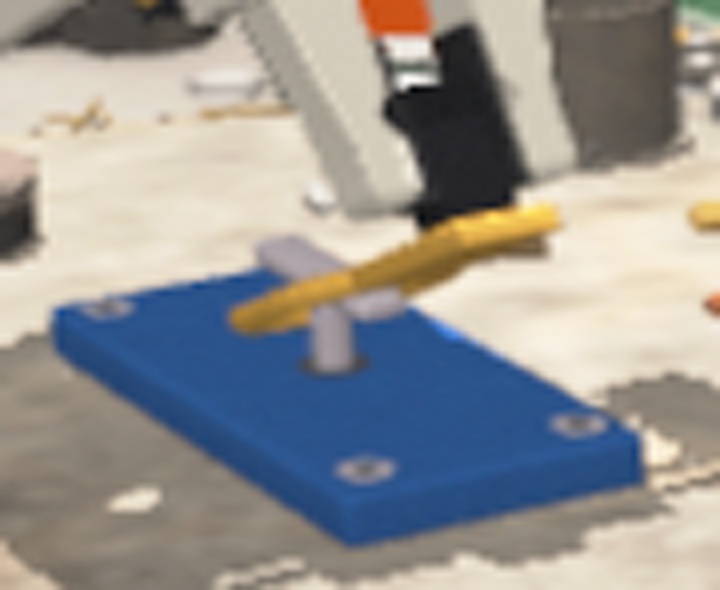

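```bash
python3 -m inch '1 0 0 0.033 0 0.083 0;1 0.001 0 0.066 0 0.166 0;1 0.006 0 0.1 0 0.25 0;1 0.014 0 0.133 0 0.333 0;1 0.025 0 0.166 0 0.417 0;1 0.038 0 0.199 0 0.5 0;1 0.038 0 0.199 0 0.5 0;1 0.038 0 0.199 0 0.5 0'
python3 look.py 9; python3 - <<'E'
from h import *
d=load('scene9');cv2.imwrite('pics/z9.png',cv2.resize(d['img'][165:255,235:325,::-1],(720,590),interpolation=cv2.INTER_CUBIC))
for x,z in((-.031,.0065),(-.031,.0042)):
  p,r,o=sb(x,z,0); go(p,r)
E
```

```text
t: 13.1
eef_pos: [0.4887, 0.0447, 0.0361]
ee_rot: [3.141, 0.001, -0.028]
force: [0.9, -0.1, -0.9]
width: 0.0198
t 13.2 bar rel stud mm [-16.   -0.6   6.9] end [46.  -0.5  6.9] yaw 178.33 tilt 0.0 w 0.0193 F [ 0.7  0.1 -0.9] q [ 0.49  0.28 -0.62  0.   -0.67  1.05]
t [0.05  0.001 0.001] r [0.    0.    0.002] min rows 0.3
t [0.05  0.001 0.009] r [0.    0.    0.002] min rows 0.3
```

View pics/z9.png

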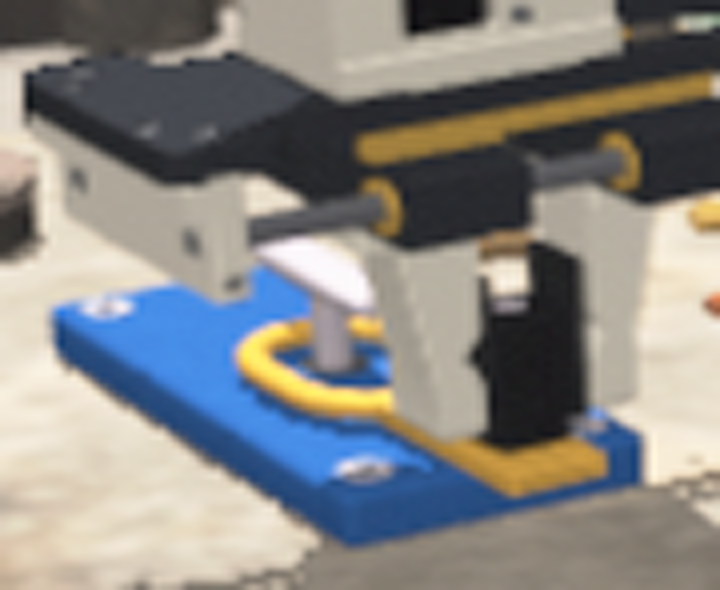

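```bash
python3 -m inch '1 0.02 0 0 0 0 0;1 0.04 0 0 0 0 0;1 0.05 0.001 0 0 0 0;1 0.05 0.001 0.003 0 0 0;1 0.05 0.001 0.006 0 0 0;1 0.05 0.001 0.008 0 0 0;1 0.05 0.001 0.008 0 0 0'
python3 look.py 10; python3 - <<'E'
from h import *
d=load('scene10');cv2.imwrite('pics/z10.png',cv2.resize(d['img'][165:255,235:325,::-1],(720,590),interpolation=cv2.INTER_CUBIC))
E
```

```text
t: 13.9
eef_pos: [0.5036, 0.0436, 0.0332]
ee_rot: [3.141, 0.0, -0.029]
force: [-0.0, -0.2, 0.0]
width: 0.0199
t 14.0 bar rel stud mm [-29.6   0.3   4. ] end [32.4  0.4  4. ] yaw 178.33 tilt -0.0 w 0.0201 F [-0.7 -0.4  0.5] q [ 0.48  0.3  -0.6   0.   -0.67  1.07]
```

View pics/z10.png

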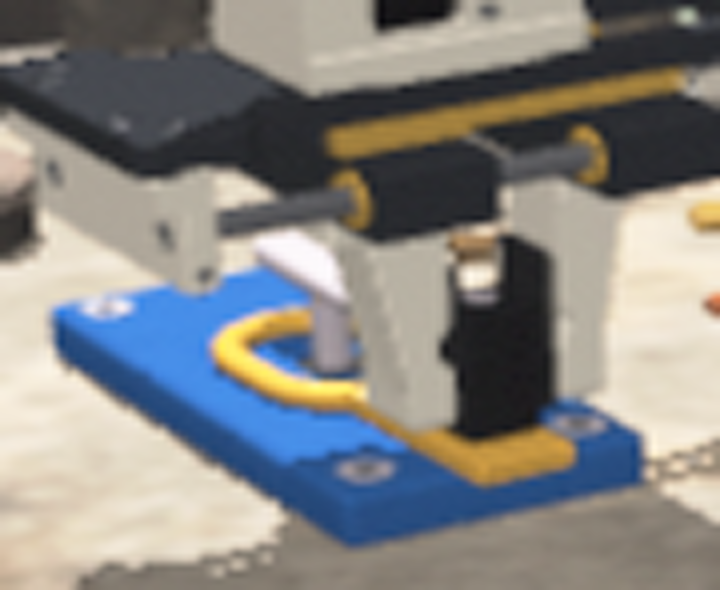

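```bash
python3 -m inch '0.6 0 0 0 0 0 0;0.55 0 0 0 0 0 0;0.5 0 0 0 0 0 0;0.5 0 0 0 0 0 0;0.5 0 0 0 0 0 0;0.5 0 0 -0.05 0 0 0;0.5 0 0 -0.15 0 0 0;0.5 0 0 -0.3 0 0 0;0.5 0 0 -0.45 0 0 0;0.5 0 0 -0.5 0 0 0;0.5 0 0 -0.5 0 0 0'
python3 -m inch '0.5 -0.15 0.15 -0.05 0 0 0;0.5 -0.2 0.3 -0.1 0 0 0;0.5 -0.3 0.45 -0.1 0 0 0;0.5 -0.3 0.6 -0.1 0 0 0;0.5 -0.3 0.75 -0.1 0 0 0;0.5 -0.3 0.9 -0.1 0 0 0;0.5 -0.3 0.9 -0.1 0 0 0;0.5 -0.3 0.9 -0.1 0 0 0'
python3 - <<'E'
from h import *
a=grab('scene','scene11');b=grab('top','top11')
A=cv2.resize(a['img'][165:255,235:325,::-1],(400,400),interpolation=cv2.INTER_CUBIC)
C=cv2.resize(b['img'][140:240,260:360,::-1],(400,400),interpolation=cv2.INTER_CUBIC)
cv2.imwrite('pics/z11.png',np.hstack([A,C]))
E
```

```text
t: 15.1
eef_pos: [0.5053, 0.0444, 0.1863]
ee_rot: [-3.14, -0.006, -0.029]
force: [0.0, 0.1, -0.7]
width: 0.0441
t: 15.9
eef_pos: [0.4047, -0.2246, 0.2119]
ee_rot: [-3.141, 0.002, -0.033]
force: [-0.1, 0.4, -0.2]
width: 0.0438
```

View pics/z11.png

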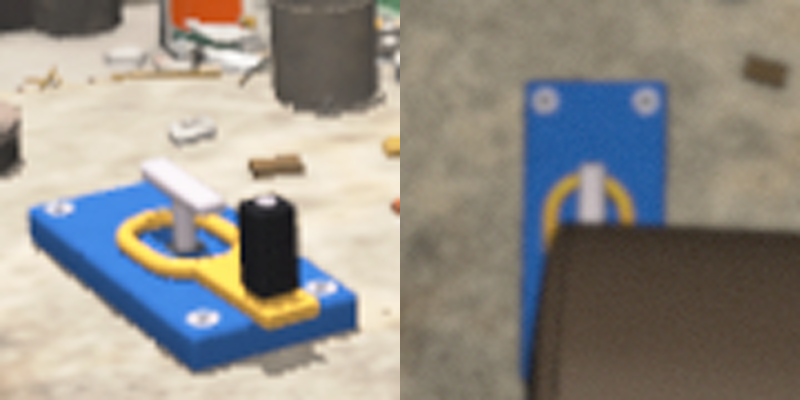

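View pics/top11.png

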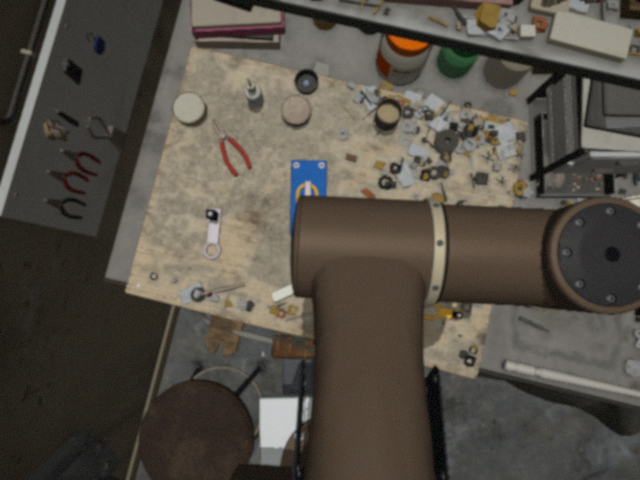

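```bash
python3 - <<'E'
from fit import *
d=load('scene11');W=cloud(d);h=cv2.cvtColor(d['img'],cv2.COLOR_RGB2HSV)
m=(h[...,0]>18)&(h[...,0]<34)&(h[...,1]>150); m[:200]=0;m[250:]=0;m[:,:255]=0;m[:,310:]=0
P=W[m];P=P[np.isfinite(P[:,0])&(P[:,0]<.66)]; A=np.c_[P[:,:2]-P[:,:2].mean(0),np.ones(len(P))]; print(len(P),'plane slope/height',np.linalg.lstsq(A,P[:,2],rcond=None)[0].round(4))
_,ov=fit('scene11',np.array([.5790,.0418,.018]),178.3,0)
q=arm.get_state();print(q['t'],q['eef_pos'].round(3))
print(arm.job_done())
E
```

```text
226 plane slope/height [-0.0077 -0.0012  0.0239]
scene11 score -0.496 dxy mm [-1.   1.7] dyaw deg -4.21
16.0 [ 0.406 -0.223  0.212]
the job is handed in; nothing more can be done
None
```

I fitted the brass latch onto the blue base, let it go, and handed the job in at about 16 s of the 48 s allowed.

**What I did:** I picked the largest of the three brass latches by eye width, about 47 mm against 35 mm. I gripped its block and tilted it 30°, then slid the plain end under the head's far end and laid the latch level. I centred it on the stem, let go and backed the arm clear.

My first approach had the tail pointing away from the robot and ran into wrist joint limits high above the stud, before touching anything. I turned the latch half round and did the fit with the tail towards the robot.

**Last checks:**
- **Lie of the latch:** it is flat on the base, with a depth slope under 0.5° and its brass surface at about z = 24 mm. The base top is at 18 mm and the bar is 8 mm thick.
- **Fit on the stud:** the stem is inside the eye and the scene view shows the head over it. The eye's centre came out within about 2 mm of the stud.
- **Robot clear:** the hand is about 0.27 m from the base, touching nothing. The wrist-force readings I took stayed under about 5 N.
- **Steel latch:** it lies where it was.

**Checks that disagreed or were incomplete:**
- The two cameras differ by about 3 mm on positions along x. The latch yaw fitted from the scene view was 4° off the hand's reading, but that view's low angle makes its yaw weak.
- In the last top view the arm hid the grip half of the latch, so the head covering that end of the eye was seen only in the scene view.

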